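# Start the lid screw of the loaded centrifuge rotor

## Task

Of the two centrifuge rotors on the bench one is loaded with capped sample tubes, seen through its clear lid, and the other holds only empty sleeves. Start the lid screw of the loaded rotor by its knob without forcing it: turn it backward (anticlockwise from above) until you feel the thread drop, then one full turn forward, and stop there, so that the program finishes while still holding the knob upright and still in its hub. Leave the other rotor's screw and everything else on the bench as they are.

Things in the scene. Friction and masses are not known exactly. Their poses are not given: they have to be found in the camera images.
- tubes (a point): centre of the ring of twelve capped sample tubes (white 23 mm screw caps standing 12 mm proud, ring 107 mm across) that sit in one of the two rotors under its clear lid: that rotor is the loaded one. On the axis of that rotor, 63 mm above the bench
- sleeves (a point): the same point for the ring of twelve empty open sleeves (flat grey rims with dark holes) in the other, unloaded rotor
- knob_left (a point): centre of the hand knob of the left lid screw, half-way up; z up along the screw. Black six-lobed knob, 28 mm tall, 46 mm across each of its 3 pairs of opposite flats (flats 23 mm wide, normals at 0, 60, 120 degrees from x). Loose, about 0.22 kg, upright at the start, its pilot standing in the hub, its two thread ends resting on top of the hub's thread, not yet engaged
- screw_left: the left lid screw (origin and axes as knob_left). Under the knob a 41 mm collar, 4 mm, and a steel stem with coarse two-start right-hand thread: 12 mm per turn, 1.6 mm axial play. Forward is clockwise from above. Once engaged it sinks 1.9 mm per radian forward; after one turn from the drop the knob centre is 24 mm above the hub mouth. Friction keeps it where it is left
- hub_left (a point): centre of the mouth of the left rotor's threaded hub, 90 mm above the bench, z up; hub 42 mm outside. Turned backward, the screw climbs 1.9 mm per radian until its knob centre is 42 mm above this point, as the x axes of knob and hub come in line (either way round); just past that it falls 6 mm. A gripper still holding it carries it, so must follow down or let go. The drop is 40 to 140 degrees back from the start
- rotor_left: the left rotor (left is +y), fixed: origin on its axis at bench level, axes as hub_left. Aluminium drum 164 mm across and 76 mm tall on a low stand, a clear lid in its rim, a 60 mm black bushing 79 mm high round the hub, which rises 14 mm above the rim
- knob_right (a point): centre of the hand knob of the right lid screw, half-way up; z up along the screw. Black six-lobed knob, 28 mm tall, 46 mm across each of its 3 pairs of opposite flats (flats 23 mm wide, normals at 0, 60, 120 degrees from x). Loose, about 0.22 kg, upright at the start, its pilot standing in the hub, its two thread ends resting on top of the hub's thread, not yet engaged
- screw_right: the right lid screw (origin and axes as knob_right). Under the knob a 41 mm collar, 4 mm, and a steel stem with coarse two-start right-hand thread: 12 mm per turn, 1.6 mm axial play. Forward is clockwise from above. Once engaged it sinks 1.9 mm per radian forward; after one turn from the drop the knob centre is 24 mm above the hub mouth. Friction keeps it where it is left
- hub_right (a point): centre of the mouth of the right rotor's threaded hub, 90 mm above the bench, z up; hub 42 mm outside. Turned backward, the screw climbs 1.9 mm per radian until its knob centre is 42 mm above this point, as the x axes of knob and hub come in line (either way round); just past that it falls 6 mm. A gripper still holding it carries it, so must follow down or let go. The drop is 40 to 140 degrees back from the start
- rotor_right: the right rotor (left is +y), fixed: origin on its axis at bench level, axes as hub_right. Aluminium drum 164 mm across and 76 mm tall on a low stand, a clear lid in its rim, a 60 mm black bushing 79 mm high round the hub, which rises 14 mm above the rim
- jar_mid (a point): bystander, not to be disturbed: specimen jar between the rotors, 52 mm wide, 62 mm tall; point at its centre
- bottle_mid (a point): bystander, not to be disturbed: amber reagent bottle behind the rotors, 68 mm wide, 145 mm tall; point at its centre
- beaker_mid (a point): bystander, not to be disturbed: empty beaker on the left, 68 mm wide, 85 mm tall; point at its centre
- pipette_mid (a point): bystander, not to be disturbed: hand pipette lying between the robot and the rotors, 260 mm long, 22 mm thick; point at its centre
- tip_box_mid (a point): bystander, not to be disturbed: yellow pipette-tip box on the right, 84 x 124 x 63 mm; point at its centre
- rack_mid (a point): bystander, not to be disturbed: white rack of blood tubes on the left, 100 x 200 x 84 mm; point at its centre
- spare_tube_mid (a point): bystander, not to be disturbed: capped tube lying on the right, 125 mm long, 19 mm thick; point at its centre

How it is judged:
By the outcome, as a careful person would: the job done as asked, in the order asked, and still so for the second after the job is handed in, while the arm keeps its last pose, push and grip.
It also fails if it takes over 72 s, if anything falls off the work surface, if the arm or the gripper's body presses on something with over 40 N, if the wrist force passes 120 N, or if a joint passes its speed limit or range.

## Robot

A 6-joint arm with a two-finger parallel gripper is mounted at the origin on the work surface. World frame = base frame: x ahead of the robot, y to its left, z up, the work surface at z = 0. Lengths are in m, angles in rad, forces in N, time in s.
With the tool pointing down it reaches from about 0.35 to 0.775 m from the base axis. Payload 5.5 kg.
Tool frame: the origin (TCP) lies at the very end of the fingers, on their centre line; the grasp point (between the pads) lies 19 mm behind it; z points along the fingers, y is the line along which they close (so a half turn about z gives the same grasp; the last joint's range is limited). The gripper opens to 85 mm and grips with 20 to 120 N. Pads are 22 mm wide; open, the fingers measure 114 mm over their backs; the gripper's body (76 mm by 85 mm) begins 54 mm behind the grasp point. The pads swing forward as they close: fully open they stand 13 mm farther back than shut.
Start: joints at [-1.404, 0.313, 0.046, 1.304, 0, 1.431], TCP at [0.174, -0.548, 0.231] pointing down, gripper open.
Joint ranges: [-2.76, 2.76], [-0.86, 1.69], [-1.03, 1.26], [-2.2, 2.34], [-1.47, 1.5], [-3.14, 3.14]. Speed limits (rad/s): [2.57, 2.57, 3.14, 3.14, 3.14, 3.14].

## Interface

Orientations are given as a unit quaternion [w, x, y, z].
In Python, from workcell import env, cams, ticket, spotter gives the robot as it stands.
- The arm moves only by the tool jog_arm, never from a script. Its argument "increments" is a list that holds one entry, the list of rows, each a list of 7 numbers: the shift along the tool's x, y, z in units of 0.25 m (1.0 is 0.25 m), then the turn, a rotation vector about the tool's x, y, z in units of 180 degrees (1.0 is 180 degrees), then the closure in counts, from 0 (fully open) to 255 (shut). A call has 1 to 20 rows; each row shifts and turns the commanded pose from where the row before left it, along the tool's axes as they then stand; what a row does not reach is not made up. A row lasts 1/10 s, in which the tool goes at most 50 mm and 8.59 degrees, less where a joint would pass 70% of its speed; a pose out of reach is approached as far as the arm can. A call with a number of a shift or a turn outside -1 to 1 is refused whole. A call with a gripper value outside its range is refused whole. The fingers move at their own pace and stop on an object; "force" is the grip in N (left out, the last holds). Time passes only in rows, so rows that do not move let the fingers close. It gives the time, the measured TCP pose, the force, the opening and the grip force at its end, in the units of the state.
- env.get_state(): the state, without advancing time (a new reading comes with each control period).
- cams.read_camera(name): name is "scene" or "top" or "wrist"; returns a dict with "pixels" (420x560x3 uint8, red, green, blue), "fx", "fy", "cx", "cy" (pixels), "k1" (the pictures are not rectified: a ray, as slopes to the right and down, at radius r is drawn at 1 + k1 r^2 times it, then the intrinsics apply), "xyz" and "attitude" of the camera in the world; the wrist camera has in their place "mount" (4x4, takes a point from camera to tool coordinates, whose origin is the TCP and whose axes are the flange's). Camera axes: x right, y down, z forward; pixel columns grow to the right and rows downward; lengths in m; the calibration is good to about 2 mm. A picture is of the moment at which its call begins: read the wrist's pose just before it. There is no depth.
- ticket.hand_in(): hands the job in; it is judged then, once.
Trained networks look in the newest picture that a camera, given by its name, has taken for a name from the list of things; names that differ only in an ending like _2 or _b are one class to them, and where a whole thing is asked for, a point or a joint stands for the part that bears it (a point fixed in the world has none). Each returns a list of dicts, best first, with "conf" (0 to 1); they miss things now and then, are a little off and sometimes report something else, mostly with a low value. They report only what shows in the picture. A call takes as long as a camera call.
- spotter.find_in(target, camera): "uv" ([column, row] in pixels, amid what is visible of it).
- spotter.cut_out(target, camera): "region" (420x560 bool, what is visible of it) and "uv" ([column, row] in pixels, amid what is visible of it).
- spotter.landmark_of(target, camera): "uv" ([column, row] in pixels: a listed point, or the origin of a listed thing).
The state is a dict: "clock": time; "joint_pos": joint angles; "qvel": joint speeds; "tau": joint torques, N m; "tcp_pos": TCP position; "orientation": TCP orientation; "wrist_force": force on the tool from outside, world axes, zero at the start; "ft_torque": the same for the moment, N m; "finger_gap": finger opening in m; "grip_force": force on a finger pad.
Only numpy, scipy, OpenCV 4.12 (cv2) and the standard library are available. Lean on these libraries where they do the work, as an engineer would, in place of code of your own. Each camera call takes 0.05 s, during which the arm holds its last target. There are 200 camera calls.

## Working session

There is one attempt and no reset: what is moved stays moved. The work goes in short steps, Python scripts to look and compute and a tool call to move; the robot and the scene stay as the last step left them, time stands still between calls to the robot, and variables do not carry over. Pictures are saved under pics/ and viewed, at most 10 in all, crops included, and the job is handed in when it is done.

Besides the shell and the picture viewer there is one more tool, called after "Emit:" in YAML: its name, and indented under it one key for each argument. jog_arm: Moves the arm, as the interface text tells. Shifts and turns lie within -1 to 1; 1 stands for 0.25 m of shift or 180 degrees of turn. Its arguments: {"type":"object","properties":{"increments":{"type":"array"},"force":{"type":"number"}},"required":["increments"]}

```bash
ls; mkdir -p pics
cat > h.py <<'E'
import numpy as np, cv2
from scipy.spatial.transform import Rotation as R
from workcell import env,cams,ticket,spotter
def q2R(q): return R.from_quat([q[1],q[2],q[3],q[0]]).as_matrix()
def campose(name):
    s=env.get_state(); c=cams.read_camera(name)
    if name=='wrist':
        T=np.eye(4);T[:3,:3]=q2R(s['orientation']);T[:3,3]=s['tcp_pos'];T=T@np.array(c['mount'])
    else:
        T=np.eye(4);a=np.array(c['attitude']);T[:3,:3]=a if a.shape==(3,3) else q2R(a);T[:3,3]=c['xyz']
    return c,T
def ray(c,T,uv):
    K=np.array([[c['fx'],0,c['cx']],[0,c['fy'],c['cy']],[0,0,1.]])
    p=cv2.undistortPoints(np.array([[uv]],float),K,np.array([c['k1'],0,0,0.]))[0,0]
    return T[:3,3],T[:3,:3]@np.array([p[0],p[1],1])
def atz(c,T,uv,z):
    o,d=ray(c,T,uv); return o+d*(z-o[2])/d[2]
def proj(c,T,P):
    K=np.array([[c['fx'],0,c['cx']],[0,c['fy'],c['cy']],[0,0,1.]])
    Ti=np.linalg.inv(T)
    return cv2.projectPoints(np.atleast_2d(P).astype(float),cv2.Rodrigues(Ti[:3,:3])[0],Ti[:3,3],K,np.array([c['k1'],0,0,0.]))[0][:,0]
def save(c,n): cv2.imwrite('pics/'+n,cv2.cvtColor(c['pixels'],cv2.COLOR_RGB2BGR))
E
cat > a.py <<'E'
from h import *
Z=dict(tubes=.063,sleeves=.063,knob_left=.13,knob_right=.13,hub_left=.09,hub_right=.09)
for n in ['top','scene']:
    c,T=campose(n); save(c,n+'.png'); print(n,T[:3,3].round(3))
    for t in Z:
        for d in spotter.landmark_of(t,n)[:2]:
            print(t,round(d['conf'],2),np.round(d['uv'],1),atz(c,T,d['uv'],Z[t]).round(4))
print(env.get_state())
E
python3 a.py; python3 -c "
import cv2,numpy as np
cv2.imwrite('pics/both.png',cv2.resize(np.hstack([cv2.imread('pics/top.png'),cv2.imread('pics/scene.png')]),(800,300)))"
```

```text
pics
top [0.514 0.007 1.06 ]
knob_right 0.75 [366.2 193.4] [ 0.6049 -0.2386  0.13  ]
hub_left 0.71 [210.8 202.5] [0.5866 0.1495 0.09  ]
hub_right 0.86 [363.5 196.8] [ 0.6   -0.242  0.09 ]
scene [0.979 0.444 0.938]
knob_left 0.76 [307.3 231.2] [0.5887 0.145  0.13  ]
knob_right 0.81 [207.2 155.2] [ 0.6028 -0.2306  0.13  ]
hub_left 0.55 [309.  237.6] [0.5805 0.1463 0.09  ]
hub_right 0.72 [209.5 164.1] [ 0.6018 -0.2312  0.09  ]
{'clock': 0.7, 'joint_pos': array([-1.40361568e+00,  3.13132134e-01,  4.60999515e-02,  1.30358479e+00,
       -2.44540560e-05,  1.43122788e+00]), 'qvel': array([-0.00050649, -0.00046603,  0.00080894,  0.0008664 ,  0.00067168,
        0.00055067]), 'tau': array([-1.18412532e-03, -4.80289221e+01,  2.98748606e+01, -3.31325473e-04,
       -2.45728343e-04,  4.74206189e-06]), 'tcp_pos': array([ 0.17363648, -0.54820507,  0.23136181]), 'orientation': array([ 8.98384627e-05,  9.88261160e-01,  1.52773925e-01, -1.09877958e-05]), 'wrist_force': array([-0.98465846,  0.04516387,  0.46400681]), 'ft_torque': array([-0.02507832,  0.00417536,  0.00470215]), 'grip_force': 0.0, 'finger_gap': 0.08536466154208092}
```

View pics/top.png

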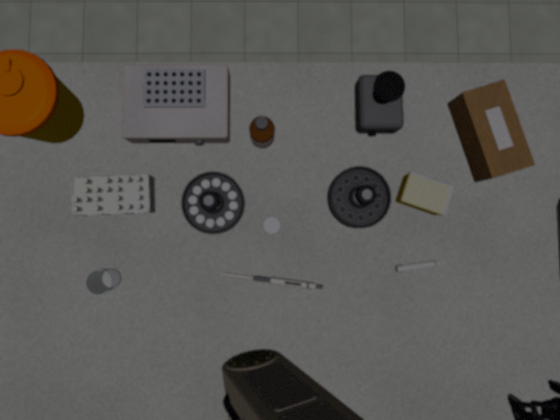

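View pics/scene.png

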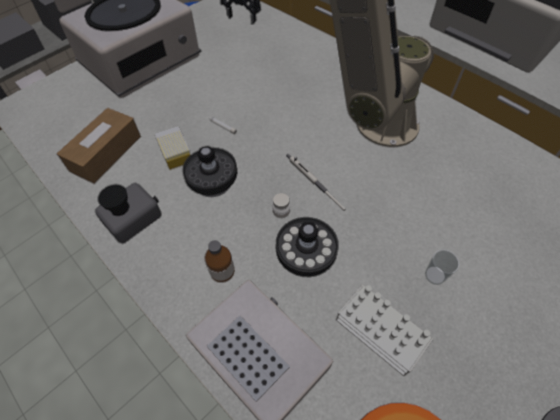

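Left rotor is loaded: white caps ring at top (213,202), scene (307,246). The right one, at (358,196), shows dark holes. Beaker, rack, jar and bottle stay clear of the approach.

Run:
```python
from h import *
c,T=campose('wrist'); print(np.round(c['mount'],3),c['fx'],c['fy'],c['k1'])
s=env.get_state();Rm=q2R(s['orientation'])
print((Rm.T@(np.array([.587,.147,.27])-s['tcp_pos'])/.25).round(3))
```

```text
[[-0.001 -0.945 -0.327  0.084]
 [ 1.    -0.    -0.001 -0.002]
 [ 0.001 -0.327  0.945 -0.141]
 [ 0.     0.     0.     1.   ]] 324.90111664354697 324.90111664354697 -0.05731306831613061
[ 2.416 -2.152 -0.155]
```

Emit:
jog_arm:
  increments:
    - [[0,0,-0.03,0,0,-0.04,0],[0,0,-0.03,0,0,-0.04,0],[0,0,-0.03,0,0,-0.04,0],[0,0,-0.03,0,0,-0.04,0],[0,0,-0.035,0,0,-0.04,0],[0.16,-0.016,0,0,0,0,0],[0.16,-0.016,0,0,0,0,0],[0.16,-0.016,0,0,0,0,0],[0.16,-0.016,0,0,0,0,0],[0.16,-0.016,0,0,0,0,0],[0.16,-0.016,0,0,0,0,0],[0.16,-0.016,0,0,0,0,0],[0.16,-0.016,0,0,0,0,0],[0.16,-0.016,0,0,0,0,0],[0.16,-0.016,0,0,0,0,0],[0.16,-0.016,0,0,0,0,0],[0.16,-0.016,0,0,0,0,0],[0.16,-0.016,0,0,0,0,0],[0.16,-0.016,0,0,0,0,0],[0.16,-0.016,0,0,0,0,0]]

```text
clock: 2.75
tcp_pos: [0.4823, -0.0281, 0.2703]
orientation: [0.0, 0.893, 0.451, 0.0]
wrist_force: [0.8, -0.0, 0.6]
finger_gap: 0.0855
grip_force: 0.0
```

Emit:
jog_arm:
  increments:
    - [[0.16,-0.016,0,0,0,0,0],[0.16,-0.016,0,0,0,0,0],[0.16,-0.016,0,0,0,0,0],[0.16,-0.016,0,0,0,0,0],[0.16,-0.016,0,0,0,0,0],[0,0,0,0,0,0,0],[0,0,0,0,0,0,0]]

```text
clock: 3.45
tcp_pos: [0.5841, 0.1437, 0.2693]
orientation: [-0.0, 0.892, 0.452, -0.001]
wrist_force: [-1.2, -0.2, 0.3]
finger_gap: 0.0857
grip_force: 0.0
```

```bash
cat > b.py <<'E'
from h import *
import sys
c,T=campose('wrist'); save(c,sys.argv[1]); s=env.get_state()
Rm=q2R(s['orientation']); print(s['clock'],s['tcp_pos'].round(4),'yaw',np.degrees(np.arctan2(Rm[1,0],Rm[0,0])).round(2),'tilt',Rm[:,2].round(4),s['joint_pos'].round(3),s['wrist_force'].round(2))
for t,z in dict(knob_left=.13,hub_left=.09,tubes=.063).items():
    for d in spotter.landmark_of(t,'wrist')[:2]: print(t,round(d['conf'],2),np.round(d['uv'],1),atz(c,T,d['uv'],z).round(4))
E
python3 b.py w1.png
```

```text
3.5 [0.5838 0.1429 0.2697] yaw 53.61 tilt [-1.e-03 -6.e-04 -1.e+00] [ 1.070e-01  3.610e-01  2.070e-01  1.418e+00 -1.000e-03  2.313e+00] [ 0.19 -0.   -0.39]
knob_left 0.94 [273.4 195.2] [0.5861 0.149  0.13  ]
knob_left 0.64 [307.2 288. ] [0.5564 0.0517 0.13  ]
hub_left 0.55 [307.9 289.1] [0.5453 0.027  0.09  ]
tubes 0.63 [273.7 190.7] [0.5781 0.1376 0.063 ]
```

View pics/w1.png

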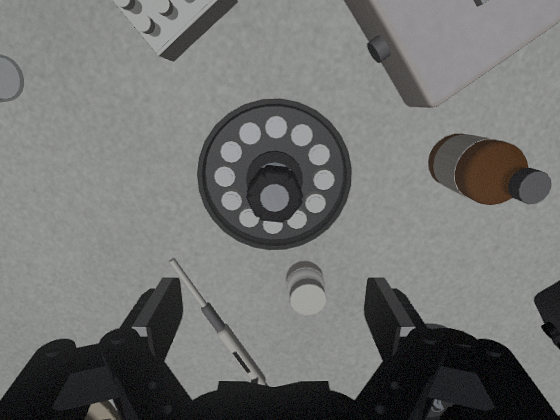

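Wrist view: loaded rotor with twelve white caps centred near (275,173), knob at (274,195), jar at (307,290). I need the knob's flat angle, so I'll take an enhanced crop.

Run:
```python
from h import *
im=cv2.imread('pics/w1.png')[150:240,225:325]
im=cv2.resize(im,(800,720)[:2],interpolation=cv2.INTER_CUBIC)[:600]
im=np.clip(255*(im/255.)**.45,0,255).astype(np.uint8)
cv2.imwrite('pics/w1c.png',im)
```

```text
(no output)
```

View pics/w1c.png

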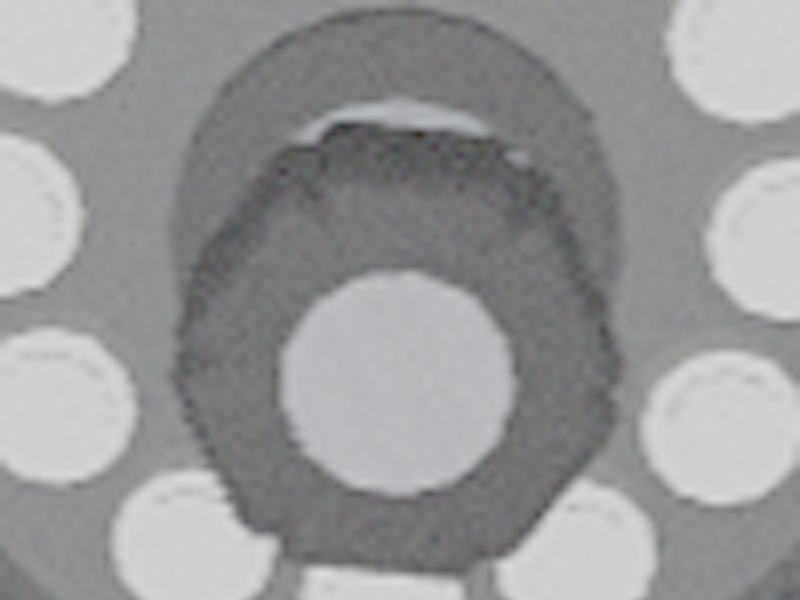

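Crop: knob with a light cap disc at (398,382 in crop). Its lower flat runs nearly horizontal, tilted about 5°. I'll fit the prism silhouette.

```bash
cat > fit.py <<'E'
from h import *
from scipy.optimize import minimize
import sys
def prism(x,y,zc,yaw,Rw=23.,w=11.5):
    a=np.arange(6)*np.pi/3; pts=[]
    for k in a:
        for s in (-1,1):
            pts.append([Rw*np.cos(k+yaw)-s*w*np.sin(k+yaw),Rw*np.sin(k+yaw)+s*w*np.cos(k+yaw)])
    p=np.array(pts)/1000+[x,y]
    return np.vstack([np.c_[p,np.full(12,zc+.014)],np.c_[p,np.full(12,zc-.014)]])
def knobfit(c,T,uv,zc=.129,n='wrist'):
    m=spotter.cut_out('knob_left',n)[0]['region'].astype(np.uint8)
    g=cv2.GaussianBlur(cv2.cvtColor(c['pixels'],cv2.COLOR_RGB2GRAY),(0,0),1.0).astype(float)
    gm=np.hypot(cv2.Sobel(g,-1,1,0),cv2.Sobel(g,-1,0,1)); gm=np.minimum(gm,80)
    x0=atz(c,T,uv,zc)
    def mask_iou(p):
        h=cv2.convexHull(proj(c,T,prism(p[0],p[1],zc,p[2])).astype(np.float32))
        k=np.zeros((420*1,560),np.uint8); cv2.fillConvexPoly(k,np.round(h*16).astype(np.int32),1,shift=4)
        return (k&m).sum()/(k|m).sum()
    def edge(p):
        h=cv2.convexHull(proj(c,T,prism(p[0],p[1],zc,p[2])).astype(np.float32))[:,0]
        q=np.vstack([a+(b-a)*np.linspace(0,1,12)[:,None] for a,b in zip(h,np.roll(h,-1,0)) if np.linalg.norm(a-b)>3])
        return cv2.remap(gm.astype(np.float32),q[:,0].astype(np.float32)[None],q[:,1].astype(np.float32)[None],1).mean()
    for nm,f in (('iou',mask_iou),('edge',edge)):
        best=None
        for yw in np.radians(np.arange(0,60,6)):
            r=minimize(lambda p:-f([x0[0]+p[0]/100,x0[1]+p[1]/100,p[2]]),[0,0,yw],method='Nelder-Mead',options=dict(initial_simplex=[[0,0,yw],[.2,0,yw],[0,.2,yw],[-.1,-.1,yw+.08]]))
            if best is None or r.fun<best.fun: best=r
        print(nm,-best.fun,x0[0]+best.x[0]/100,x0[1]+best.x[1]/100,'yaw mod60',np.degrees(best.x[2])%60)
if __name__=='__main__':
    c,T=campose('wrist'); d=spotter.landmark_of('knob_left','wrist')[0]; print(d)
    for z in (.127,.131): knobfit(c,T,d['uv'],z)
E
python3 fit.py
```

```text
{'uv': [271.4, 192.9], 'conf': 0.56}
iou 0.8839119074281448 0.5870659653763737 0.1490902364208642 yaw mod60 40.76870221086801
edge 65.13124084472656 0.5875258991838009 0.148978596180359 yaw mod60 49.582474294168215
iou 0.8597826086956522 0.5878631662740096 0.1500178066968358 yaw mod60 48.00000000000001
edge 61.836883544921875 0.5884293327003731 0.149685687878724 yaw mod60 48.65183262821208
```

Emit:
jog_arm:
  increments:
    - [[0,0,0,0,0,-0.047,0],[0,0,0,0,0,-0.047,0],[0,0,0,0,0,-0.047,0],[0.027,0.01,0.08,0,0,0,0],[0,0,0.08,0,0,0,0],[0,0,0.08,0,0,0,0],[0,0,0.08,0,0,0,0],[0,0,0,0,0,0,0],[0,0,0,0,0,0,0],[0,0,0,0,0,0,0]]

```text
clock: 4.85
tcp_pos: [0.5887, 0.1491, 0.1915]
orientation: [0.001, 0.772, 0.636, 0.001]
wrist_force: [0.7, -0.4, 0.7]
finger_gap: 0.0855
grip_force: 0.0
```

```bash
python3 b.py w2.png; python3 fit.py;  python3 - <<'E'
from h import *
im=cv2.imread('pics/w2.png')
im=np.clip(255*(im/255.)**.5,0,255).astype(np.uint8)
cv2.imwrite('pics/w2g.png',im)
E
```

```text
4.9 [0.5889 0.1492 0.1916] yaw 78.95 tilt [ 2.5e-03  2.0e-04 -1.0e+00] [ 0.116  0.387  0.055  1.236 -0.     1.88 ] [ 0.67 -0.45  0.4 ]
knob_left 0.81 [273.2 233.2] [0.5882 0.151  0.13  ]
{'uv': [271.7, 232.3], 'conf': 0.65}
iou 0.9271469271469271 0.5878728558047424 0.14868450163316757 yaw mod60 45.06618711953261
edge 60.0235481262207 0.5878012268926907 0.1505351547469898 yaw mod60 12.133887242858322
iou 0.8919976521228722 0.5882570391313968 0.15022329827819217 yaw mod60 51.803394430772194
edge 60.78483581542969 0.587618868817163 0.14975218509608745 yaw mod60 18.913617200599433
```

View pics/w2g.png

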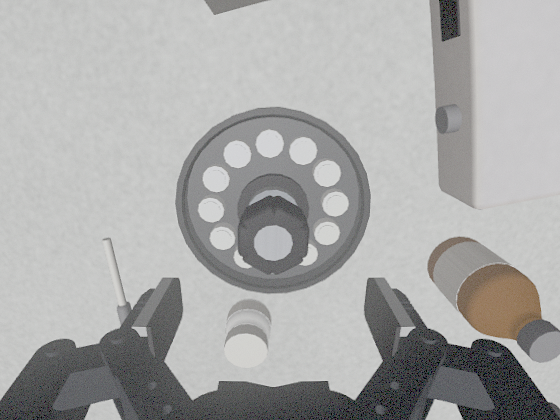

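Knob at (273,240) sits between the pads with flats facing left and right, and the alignment is good. Descending and gripping.

Emit:
jog_arm:
  increments:
    - [[0,-0.003,0.08,0,0,0,0],[0,0,0.08,0,0,0,0],[0,0,0.08,0,0,0,0],[0,0,0.06,0,0,0,0],[0,0,0.03,0,0,0,0],[0,0,0,0,0,0,60],[0,0,0,0,0,0,90],[0,0,0,0,0,0,100],[0,0,0,0,0,0,255],[0,0,0,0,0,0,255],[0,0,0,0,0,0,255],[0,0,0,0,0,0,255]]
  force: 30

```text
clock: 6.45
tcp_pos: [0.5881, 0.1495, 0.1087]
orientation: [0.001, 0.772, 0.636, 0.001]
wrist_force: [-0.1, -0.1, 5.7]
finger_gap: 0.0458
grip_force: 33.8
```

```bash
cat > s.py <<'E'
from h import *
s=env.get_state();Rm=q2R(s['orientation'])
print(s['clock'],s['tcp_pos'].round(4),'yaw',np.degrees(np.arctan2(Rm[1,0],Rm[0,0])).round(2),'J6',s['joint_pos'][5].round(3),s['wrist_force'].round(2),s['ft_torque'].round(3),s['finger_gap'],s['grip_force'])
E
python3 s.py
```

```text
6.45 [0.5881 0.1495 0.1087] yaw 78.96 J6 1.88 [-0.08 -0.13  5.66] [ 0.087 -0.     0.023] 0.04579408622142047 33.816567063331604
```

Emit:
jog_arm:
  increments:
    - [[0,0,-0.0007,0,0,-0.03,255],[0,0,-0.0007,0,0,-0.03,255],[0,0,-0.0007,0,0,-0.03,255],[0,0,-0.0007,0,0,-0.03,255],[0,0,-0.0007,0,0,-0.03,255],[0,0,-0.0007,0,0,-0.03,255],[0,0,0,0,0,0,255]]

```text
clock: 7.15
tcp_pos: [0.5879, 0.1495, 0.1097]
orientation: [0.001, 0.563, 0.827, 0.001]
wrist_force: [-1.1, 0.2, 6.1]
finger_gap: 0.046
grip_force: 34.0
```

```bash
python3 s.py
```

```text
7.15 [0.5879 0.1495 0.1097] yaw 111.48 J6 1.313 [-1.1   0.2   6.11] [-0.014  0.168 -0.022] 0.045976809896838035 33.96083056926727
```

Emit:
jog_arm:
  increments:
    - [[0,0,-0.0007,0,0,-0.03,255],[0,0,0,0,0,0,255]]

```text
clock: 7.35
tcp_pos: [0.5879, 0.1495, 0.1099]
orientation: [0.001, 0.523, 0.852, 0.001]
wrist_force: [0.2, -0.2, 6.0]
finger_gap: 0.0459
grip_force: 33.9
```

Emit:
jog_arm:
  increments:
    - [[0,0,-0.0007,0,0,-0.03,255],[0,0,0,0,0,0,255]]

```text
clock: 7.55
tcp_pos: [0.5879, 0.1494, 0.11]
orientation: [0.001, 0.483, 0.876, 0.001]
wrist_force: [-0.2, 0.1, 5.3]
finger_gap: 0.0456
grip_force: 33.9
```

Emit:
jog_arm:
  increments:
    - [[0,0,-0.0007,0,0,-0.03,255],[0,0,0,0,0,0,255]]

```text
clock: 7.75
tcp_pos: [0.5879, 0.1494, 0.11]
orientation: [0.001, 0.441, 0.897, 0.0]
wrist_force: [-1.0, -0.2, 4.9]
finger_gap: 0.0455
grip_force: 33.8
```

Emit:
jog_arm:
  increments:
    - [[0,0,-0.0007,0,0,-0.03,255],[0,0,0,0,0,0,255]]

```text
clock: 7.95
tcp_pos: [0.5879, 0.1494, 0.1101]
orientation: [0.001, 0.399, 0.917, 0.0]
wrist_force: [-0.2, 0.3, 6.3]
finger_gap: 0.0455
grip_force: 33.8
```

Emit:
jog_arm:
  increments:
    - [[0,0,-0.0007,0,0,-0.03,255],[0,0,0,0,0,0,255]]

```text
clock: 8.15
tcp_pos: [0.5874, 0.1494, 0.1096]
orientation: [0.0, 0.356, 0.934, 0.0]
wrist_force: [0.5, 1.2, 3.5]
finger_gap: 0.0454
grip_force: 33.6
```

Emit:
jog_arm:
  increments:
    - [[0,0,-0.0007,0,0,-0.03,255],[0,0,0,0,0,0,255]]

```text
clock: 8.35
tcp_pos: [0.5869, 0.1491, 0.1088]
orientation: [-0.0, 0.312, 0.95, -0.001]
wrist_force: [1.0, -1.3, -1.4]
finger_gap: 0.0457
grip_force: 33.1
```

Emit:
jog_arm:
  increments:
    - [[0,0,0.004,0,0,0,255],[0,0,0.004,0,0,0,255],[0,0,0,0,0,0,255]]

```text
clock: 8.65
tcp_pos: [0.5868, 0.1492, 0.1068]
orientation: [-0.001, 0.312, 0.95, -0.0]
wrist_force: [1.4, -0.7, -4.6]
finger_gap: 0.0456
grip_force: 32.9
```

```bash
python3 s.py
```

```text
8.65 [0.5868 0.1492 0.1068] yaw 143.66 J6 0.751 [ 1.36 -0.7  -4.62] [-0.147 -0.29   0.018] 0.045593690850928174 32.913182973861694
```

Emit:
jog_arm:
  increments:
    - [[0,0,0.004,0,0,0,255],[0,0,0.004,0,0,0,255],[0,0,0,0,0,0,255]]

```text
clock: 8.95
tcp_pos: [0.587, 0.1493, 0.1053]
orientation: [-0.0, 0.311, 0.95, -0.0]
wrist_force: [0.4, -0.6, -3.8]
finger_gap: 0.0455
grip_force: 33.0
```

Emit:
jog_arm:
  increments:
    - [[0,0,0.004,0,0,0,255],[0,0,0,0,0,0,255]]

```text
clock: 9.15
tcp_pos: [0.5872, 0.1494, 0.1049]
orientation: [0.0, 0.311, 0.95, -0.0]
wrist_force: [-0.4, -0.6, 1.5]
finger_gap: 0.0454
grip_force: 33.3
```

```bash
python3 s.py
```

```text
9.15 [0.5872 0.1494 0.1049] yaw 143.76 J6 0.749 [-0.42 -0.61  1.54] [-0.136  0.218 -0.028] 0.04540676353067771 33.28843653202057
```

Drop felt at about 137° tool yaw and followed down 5–6 mm. Now forward.

Emit:
jog_arm:
  increments:
    - [[0,0,0.00084,0,0,0.035,255],[0,0,0.00084,0,0,0.035,255],[0,0,0.00084,0,0,0.035,255],[0,0,0.00084,0,0,0.035,255],[0,0,0.00084,0,0,0.035,255],[0,0,0.00084,0,0,0.035,255],[0,0,0,0,0,0,255]]

```text
clock: 9.85
tcp_pos: [0.5875, 0.1496, 0.1037]
orientation: [0.0, 0.602, 0.798, 0.0]
wrist_force: [0.3, -0.1, 0.8]
finger_gap: 0.0455
grip_force: 33.3
```

```bash
python3 s.py
```

```text
9.85 [0.5875 0.1496 0.1037] yaw 105.95 J6 1.409 [ 0.31 -0.13  0.83] [ 0.122 -0.009  0.031] 0.04554333989174996 33.345624804496765
```

Emit:
jog_arm:
  increments:
    - [[0,0,0.00084,0,0,0.035,255],[0,0,0.00084,0,0,0.035,255],[0,0,0.00084,0,0,0.035,255],[0,0,0.00084,0,0,0.035,255],[0,0,0.00084,0,0,0.035,255],[0,0,0.00084,0,0,0.035,255],[0,0,0.00084,0,0,0.035,255],[0,0,0.00084,0,0,0.035,255],[0,0,0.00084,0,0,0.035,255],[0,0,0.00084,0,0,0.035,255],[0,0,0.00084,0,0,0.035,255],[0,0,0.00084,0,0,0.035,255],[0,0,0.00084,0,0,0.035,255],[0,0,0,0,0,0,255]]

```text
clock: 11.25
tcp_pos: [0.5884, 0.149, 0.1011]
orientation: [0.0, 0.978, 0.209, 0.001]
wrist_force: [1.9, -0.7, -0.2]
finger_gap: 0.0457
grip_force: 33.3
```

```bash
python3 s.py
```

```text
11.25 [0.5884 0.149  0.1011] yaw 24.16 J6 2.836 [ 1.9  -0.66 -0.23] [-0.272 -0.57  -0.026] 0.045743639828324086 33.30792188644409
```

Emit:
jog_arm:
  increments:
    - [[0,0,0,0,0,0,60],[0,0,0,0,0,0,0],[0,0,0,0,0,0,0],[0,0,0,0,0,0,0],[0,0,0,0,0,0,0],[0,0,0,0,0,-0.04444,0],[0,0,0,0,0,-0.04444,0],[0,0,0,0,0,-0.04444,0],[0,0,0,0,0,-0.04444,0],[0,0,0,0,0,-0.04444,0],[0,0,0,0,0,-0.04444,0],[0,0,0,0,0,-0.04444,0],[0,0,0,0,0,-0.04444,0],[0,0,0,0,0,-0.04444,0],[0,0,0,0,0,-0.04444,0],[0,0,0,0,0,-0.04444,0],[0,0,0,0,0,-0.04444,0],[0,0,0,0,0,-0.04444,0],[0,0,0,0,0,-0.04444,0],[0,0,0,0,0,-0.04444,0]]

```text
clock: 13.25
tcp_pos: [0.5872, 0.1494, 0.1006]
orientation: [-0.0, 0.306, 0.952, -0.0]
wrist_force: [0.1, -0.2, 0.5]
finger_gap: 0.0853
grip_force: 0.0
```

Emit:
jog_arm:
  increments:
    - [[0,0,0,0,0,-0.04444,0],[0,0,0,0,0,-0.04444,0],[0,0,0,0,0,-0.04444,0],[0,0,0,0,0,-0.04444,0],[0,0,0,0,0,-0.04444,0],[0,0,0,0,0,-0.04444,0],[0,0,0,0,0,-0.04444,0],[0,0,0,0,0,-0.04444,0],[0,0,0,0,0,-0.04444,0],[0,0,0,0,0,-0.04444,0],[0,0,0,0,0,-0.04444,0],[0,0,0,0,0,-0.04444,0],[0,0,0,0,0,-0.04444,0],[0,0,0,0,0,-0.04444,0],[0,0,0,0,0,-0.04444,0],[0,0,0,0,0,0,0],[0,0,0,0,0,0,0]]

```text
clock: 14.95
tcp_pos: [0.5872, 0.1493, 0.1006]
orientation: [-0.0, -0.668, 0.744, -0.0]
wrist_force: [0.4, 0.1, 0.3]
finger_gap: 0.085
grip_force: 0.0
```

```bash
python3 s.py; python3 b.py w3.png
python3 - <<'E'
from h import *
im=cv2.imread('pics/w3.png')
im=np.clip(255*(im/255.)**.5,0,255).astype(np.uint8)
cv2.imwrite('pics/w3g.png',im)
E
```

```text
14.95 [0.5872 0.1493 0.1006] yaw -96.14 J6 -1.347 [0.38 0.08 0.31] [0.021 0.061 0.032] 0.08502102422603187 0.0
15.0 [0.5872 0.1493 0.1006] yaw -96.12 tilt [-1.e-04 -1.e-04 -1.e+00] [ 0.117  0.439 -0.097  1.035 -0.    -1.347] [ 0.83 -0.62 -0.04]
```

View pics/w3g.png

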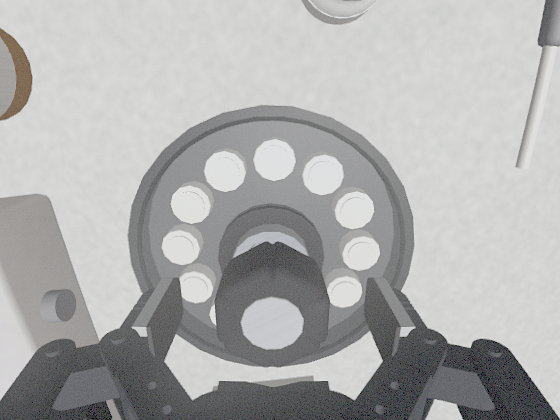

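The knob stands upright at (272,310), aligned between the open pads with flats left and right. Regrasp.

Emit:
jog_arm:
  increments:
    - [[0,0,0,0,0,0,60],[0,0,0,0,0,0,90],[0,0,0,0,0,0,100],[0,0,0,0,0,0,255],[0,0,0,0,0,0,255],[0,0,0,0,0,0,255],[0,0,0,0,0,0,255]]
  force: 30

```text
clock: 15.85
tcp_pos: [0.5876, 0.1493, 0.1008]
orientation: [0.0, -0.669, 0.743, -0.0]
wrist_force: [1.0, -0.6, 0.9]
finger_gap: 0.0459
grip_force: 32.9
```

```bash
python3 s.py
```

```text
15.85 [0.5876 0.1493 0.1008] yaw -95.97 J6 -1.35 [ 1.   -0.56  0.94] [ 0.01  -0.203  0.018] 0.04594029178760471 32.8587681055069
```

Emit:
jog_arm:
  increments:
    - [[0,0,0.00084,0,0,0.035,255],[0,0,0.00084,0,0,0.035,255],[0,0,0.00084,0,0,0.035,255],[0,0,0.00084,0,0,0.035,255],[0,0,0.00084,0,0,0.035,255],[0,0,0.00084,0,0,0.035,255],[0,0,0.00084,0,0,0.035,255],[0,0,0.00084,0,0,0.035,255],[0,0,0.00084,0,0,0.035,255],[0,0,0.00084,0,0,0.035,255],[0,0,0.00084,0,0,0.035,255],[0,0,0.00084,0,0,0.035,255],[0,0,0.00084,0,0,0.035,255],[0,0,0.00084,0,0,0.035,255],[0,0,0.00084,0,0,0.035,255],[0,0,0.00084,0,0,0.035,255],[0,0,0.00084,0,0,0.035,255],[0,0,0.00084,0,0,0.035,255],[0,0,0.00084,0,0,0.035,255],[0,0,0,0,0,0,255]]

```text
clock: 17.85
tcp_pos: [0.5884, 0.1485, 0.097]
orientation: [0.001, 0.307, 0.952, -0.0]
wrist_force: [4.1, -3.5, -0.8]
finger_gap: 0.0461
grip_force: 32.8
```

```bash
python3 s.py
```

```text
17.85 [0.5884 0.1485 0.097 ] yaw 144.27 J6 0.739 [ 4.09 -3.54 -0.78] [-0.702 -0.781  0.012] 0.046068789602134376 32.83852994441986
```

Emit:
jog_arm:
  increments:
    - [[-0.0025,0,0.00084,0,0,0.035,255],[0,0,0.00084,0,0,0.035,255],[0,0,0.00084,0,0,0.035,255],[0,0,0.00084,0,0,0.035,255],[0,0,0.00084,0,0,0.035,255],[0,0,0.00084,0,0,0.035,255],[0,0,0.00084,0,0,0.035,255],[0,0,0.00084,0,0,0.035,255],[0,0,0.00084,0,0,0.035,255],[0,0,0.00084,0,0,0.035,255],[0,0,0.00084,0,0,0.035,255],[0,0,0.00084,0,0,0.035,255],[0,0,0.00084,0,0,0.035,255],[0,0,0.00084,0,0,0.035,255],[0,0,0.00084,0,0,0.035,255],[0,0,0.00084,0,0,0.035,255],[0,0,0.00084,0,0,0.035,255],[0,0,0.00084,0,0,0.035,255],[0,0,0,0,0,0,255]]

```text
clock: 19.75
tcp_pos: [0.5875, 0.1483, 0.093]
orientation: [0.001, 0.964, 0.267, -0.0]
wrist_force: [-1.2, -3.8, 1.5]
finger_gap: 0.0455
grip_force: 33.0
```

```bash
python3 s.py
```

```text
19.75 [0.5875 0.1483 0.093 ] yaw 31.03 J6 2.716 [-1.17 -3.81  1.53] [-0.79  -0.046 -0.062] 0.04552613647092225 32.99485981464386
```

Emit:
jog_arm:
  increments:
    - [[-0.0012,0.0012,0.00096,0,0,0.04,255],[0,0,0.00096,0,0,0.04,255],[0,0,0,0,0,0,255],[0,0,0,0,0,0,255],[0,0,0,0,0,0,255]]

```text
clock: 20.25
tcp_pos: [0.5876, 0.1485, 0.0925]
orientation: [0.0, 0.989, 0.145, -0.0]
wrist_force: [-1.5, -2.6, 3.6]
finger_gap: 0.0459
grip_force: 33.1
```

```bash
python3 s.py
python3 - <<'E'
from h import *
c,T=campose('scene'); save(c,'s2.png'); im=cv2.imread('pics/s2.png')[100:320,130:400]
cv2.imwrite('pics/s2c.png',cv2.resize(im,(700,570),interpolation=cv2.INTER_CUBIC))
E
```

```text
20.25 [0.5876 0.1485 0.0925] yaw 16.73 J6 2.965 [-1.49 -2.6   3.64] [-0.571  0.131 -0.083] 0.04591784165051045 33.07474672794342
```

View pics/s2c.png

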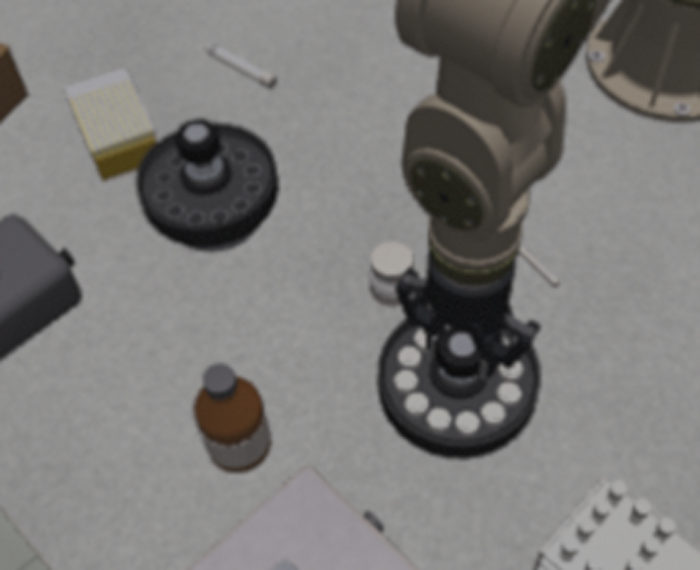

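The gripper holds the left knob upright in its hub at (460,350 in the crop). It has sunk about 12 mm since the drop, and the right rotor and bystanders are undisturbed.

```bash
python3 -c "
from workcell import ticket
print(ticket.hand_in())"
```

```text
the job is handed in; nothing more can be done
None
```

I started the loaded (left) rotor's screw: turned it back about 58° until the thread dropped, then one full turn forward, and handed the job in with the knob still held upright in its hub. I judged the drop angle from the wrist force to within about 5°, so the turn is that accurate too.

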